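Take the empty spool off the keeper spindle of the wire stand

TASK

The orange spool on the blue stand is empty: take it off the open end of its spindle and put it in the green tray, setting it down on the tray's floor before you let go. A small red keeper tab near the end stops it, so pull lightly and feel for the way past: shift the loose spool over towards the side the tab points to, then slide it over the tab, gently and without ever forcing it (under about 20 N). Leave everything else on the bench where it is.

Things in the scene. Friction and masses are not known exactly. Their poses are not given: they have to be found in the camera images.
- spool: Empty orange plastic spool, 60-130 g, loose on the spindle. 52 mm long along its own x; two end flanges 60 mm across, 4 mm thick, 44 mm apart inside; between them a bare hub 35 mm across, to pinch from above, fingers between the flanges. Round 22 mm bore. Origin at its centre. At the start its x is along the stand's x, 46-56 mm out from the clamp, hanging 5 mm below the spindle's axis.
- stand: Blue steel stand fixed to the bench, turned differently each time. Origin on the bench below the front face of its post. Base plate 110 x 90 mm, 12 mm high; post 24 x 34 mm, 146 mm high, on the +x side of the origin. A rigid straight steel spindle 12 mm in diameter sticks out of the post along the stand's -x, level, 125 mm above the bench; its far end is open.
- clamp (a point): Where the spindle leaves the post: on its axis at the post's front face, 125 mm above the bench. A collar 22 mm across and 6 mm long is there. The open round end is 146 mm from here along the stand's -x; the spool is clear of the end when its centre is 172 mm or more from here.
- keeper (a point): On the spindle's axis at the keeper tab, 120 mm from the clamp. The flat red tab, 4 mm thick and 8 mm wide, sticks out square to it to 13.5 mm from the axis. It points up, sideways or aslant down, up to 2.1 rad from straight up to either side; which way is not reported: feel or see. It passes the bore when the spool's axis lies 3.5-5 mm off the spindle's, within 0.4 rad of the tab's direction.
- green_tray: Green open plastic tray fixed to the bench, 145 x 145 mm outside, 34 mm high, walls and floor 4 mm; origin at the centre of its underside. A spool resting in it on both flange rims has its centre 34 mm above the bench. It may have changed places with the grey tray.
- grey_tray: Grey open tray of the same size, fixed to the bench, not to be used; origin at the centre of its underside.
- tape_roll: Bystander: roll of tape lying flat, cardboard brown, 104 mm across, 36 mm high; origin at the centre of its underside.
- blue_spool: Bystander: blue spool like the orange one, standing on one flange, 60 mm across, 52 mm high; origin at the centre of its underside.
- screwdriver: Bystander: red-handled screwdriver lying on the bench.
- glue: Bystander: white glue bottle with red cap, 56 mm across, 110 mm high; origin under its centre.
- mug: Bystander: blue mug, 80 mm across, 90 mm high; origin under its centre.
- frame_corner: Bystander: L-shaped dark wood picture-frame corner, legs 150 mm, 26 mm high, lying flat.
Not all that is in view belongs to the job. Leave any black, turquoise or white look-alike of the spool alone.

How it is judged (in metres and radians):
On the way, in this order (a step that is already met when the one before it is completed fails the run):
1. the spool is off the open end of the spindle (its centre more than 185 mm from the clamp) (distance between spool and clamp above 0.185 m), for 0.1 s.
2. the spool touches the floor of the green tray while the fingers still hold it (z of spool in the frame of green_tray below 0.039 m and x of spool in the frame of green_tray between -0.068 and 0.068 m and y of spool in the frame of green_tray between -0.068 and 0.068 m and contact force between spool and green_tray above 0.2 N and contact force between the fingers and spool above 0.3 N), for 0.1 s.
At the end, for the whole second after the job is handed in: The orange spool lies at rest (slower than 30 mm/s), let go, on the floor of the green tray: its centre inside the tray's walls and less than 39 mm above the tray's underside (z of spool in the frame of green_tray below 0.039 m and x of spool in the frame of green_tray between -0.068 and 0.068 m and y of spool in the frame of green_tray between -0.068 and 0.068 m and linear speed of spool below 0.03 m/s and contact force between the fingers and spool below 0.1 N); the robot touches nothing.
It fails at once if the spool is forced against the stand or its spindle with more than 20 N (contact force between spool and stand above 20 N).
It fails at once if a bystander is pushed more than 30 mm from its place (distance of any of tape_roll, blue_spool, screwdriver, glue, mug, frame_corner from where it was at the start of the episode above 0.03 m).
It also fails if it takes over 72 s, if anything falls off the work surface, if the arm or the gripper's body presses on something with over 40 N, if the wrist force passes 120 N, or if a joint passes its speed limit or range.

ROBOT

A 6-joint arm with a two-finger parallel gripper is mounted at the origin on the work surface. World frame = base frame: x ahead of the robot, y to its left, z up, the work surface at z = 0. Lengths are in mm, angles in rad, forces in N, time in s.
With the tool pointing down it reaches from about 225 to 725 mm from the base axis. Payload 3.1 kg.
Tool frame: the origin (TCP) lies between the finger pads; the fingertips stand 17 mm ahead of it and the grasp point (between the pads) lies 2 mm behind it; z points along the fingers, y is the line along which they close (so a half turn about z gives the same grasp; the last joint's range is limited). The gripper opens to 85 mm and grips with 20 to 120 N. Pads are 22 mm wide; open, the fingers measure 114 mm over their backs; the gripper's body (76 mm by 85 mm) begins 54 mm behind the grasp point. The pads swing forward as they close: fully open they stand 13 mm farther back than shut.
Start: joints at [-1.455, 0.048, 0.099, 1.622, 0, 1.443], TCP at [126.716, -509.471, 248.312] pointing down, gripper open.
Joint ranges: [-2.91, 2.91], [-0.99, 1.94], [-1.21, 1.42], [-2.12, 2.29], [-1.49, 1.47], [-3.14, 3.14]. Speed limits (rad/s): [2.79, 2.79, 3.14, 3.14, 3.14, 3.14].

INTERFACE

Orientations are given as a unit quaternion [w, x, y, z].
In Python, from bench import manip gives the robot as it stands. The module is installed in compiled form; this text tells all that it offers.
- The arm moves only by the shell command python3 -m creep 'ROWS' [FORCE]. ROWS is JSON, a list of rows, each an object of numbers: "tx", "ty", "tz": the shift along the tool's x, y, z in mm; "wx", "wy", "wz": the turn, a rotation vector about the tool's x, y, z in degrees; "hand": the closure, from 0 (fully open) to 1 (shut). In form: [{"tx": .., "ty": .., "tz": .., "wx": .., "wy": .., "wz": .., "hand": ..}, ...]. A call has 1 to 8 rows; each row shifts and turns the commanded pose from where the row before left it, along the tool's axes as they then stand; what a row does not reach is not made up. A row lasts 1/12 s, in which the tool goes at most 41.7 mm and 7.16 degrees, less where a joint would pass 70% of its speed; a pose out of reach is approached as far as the arm can. A call is refused whole if a number of a shift passes 41.7 or a number of a turn 7.16, either way. A call with a gripper value outside its range is refused whole. The fingers move at their own pace and stop on an object; FORCE is the grip in N (left out, the last holds). Time passes only in rows, so rows that do not move let the fingers close. It gives the time, the measured TCP pose, the force, the opening and the grip force at its end, in the units of the state.
- manip.get_state(): the state, without advancing time (a new reading comes with each control period).
- manip.get_image(name): name is "side" or "top"; returns a dict with "color" (480x640x3 uint8, red, green, blue), "fx", "fy", "cx", "cy" (pixels), "rvec" (rotation vector, rad) and "tvec" (3), from world to camera coordinates, as OpenCV has them. Camera axes: x right, y down, z forward; pixel columns grow to the right and rows downward; lengths in mm; the calibration is good to about 2 mm. A picture is of the moment at which its call begins. There is no depth.
- manip.sign_off(): hands the job in; it is judged then, once.
The state is a dict: "t": time; "joint_pos": joint angles; "dq": joint speeds; "effort": joint torques, N m; "tcp_pos": TCP position; "eef_rot": TCP orientation; "contact_force": force on the tool from outside, world axes, zero at the start; "wrist_torque": the same for the moment, N m; "width": finger opening in mm; "grip_force": force on a finger pad.
Only numpy, scipy, OpenCV 4.12 (cv2) and the standard library are available. Lean on these libraries where they do the work, as an engineer would, in place of code of your own. Each camera call takes 0.05 s, during which the arm holds its last target. There are 200 camera calls.

## Working session

There is one attempt and no reset: what is moved stays moved. The work goes in short steps, Python scripts to look and compute and a shell command to move; the robot and the scene stay as the last step left them, time stands still between calls to the robot, and variables do not carry over. Pictures are saved under pics/ and viewed, at most 10 in all, crops included, and the job is handed in when it is done.

```bash
mkdir -p pics; python3 - <<'E'
from bench import manip
import cv2,pickle
for n in("side","top"):
    d=manip.get_image(n); pickle.dump(d,open(f"pics/{n}0.pkl","wb")); cv2.imwrite(f"pics/{n}0.png",d["color"][:,:,::-1])
    print(n,{k:v for k,v in d.items() if k!="color"})
print(manip.get_state())
E
```

```text
side {'fx': 560.1291324305254, 'fy': 560.1291324305254, 'cx': 324.504680098339, 'cy': 234.92789987803516, 'rvec': array([ 0.70614204, -2.72478117,  0.97362139]), 'tvec': array([ 520.24842404,  256.69915232, 1280.2694357 ])}
top {'fx': 460.0688043503053, 'fy': 460.0688043503053, 'cx': 315.2934836269558, 'cy': 241.71594567962947, 'rvec': array([ 2.15864279, -2.14966761,  0.17953894]), 'tvec': array([  31.44979183,  605.35420338, 1024.46030277])}
{'t': 0.1, 'joint_pos': array([-1.45481756e+00,  4.86692146e-02,  9.77201157e-02,  1.62201807e+00,
        4.22241306e-05,  1.44301392e+00]), 'dq': array([-0.00011505, -0.0011028 ,  0.00350118,  0.00135722,  0.00114857,
        0.00080813]), 'effort': array([ 1.39874101e-03, -3.39851403e+01,  3.20935786e+01,  1.58555974e-02,
       -1.13761041e-04, -3.92153765e-06]), 'tcp_pos': array([ 126.65786161, -508.9433043 ,  247.22083827]), 'eef_rot': array([-1.08527536e-03,  9.92581169e-01,  1.21578966e-01,  2.75175955e-05]), 'contact_force': array([-0.22092599,  0.84121506,  0.25707854]), 'wrist_torque': array([0.01392762, 0.00728603, 0.03577266]), 'grip_force': 0.0, 'width': 85.54341217916345}
```

View pics/top0.png

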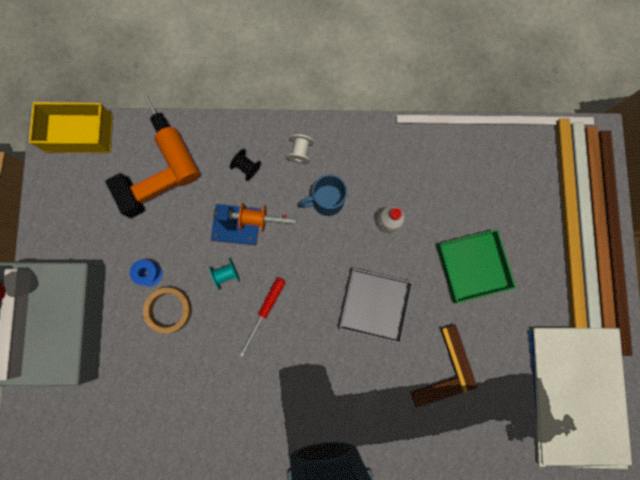

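View pics/side0.png

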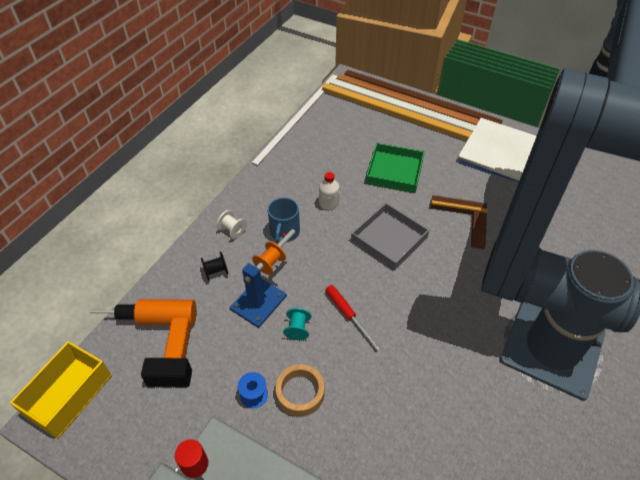

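Candidates in the top view are the orange spool on the stand (252,217), teal (224,272), black (245,164), white (299,149) and blue (145,272) spools, and the orange drill (175,155). I choose the orange spool on the blue stand. Its spindle points to image right, ending at about (295,221). The green tray is at (475,265) and the grey one at (375,304). The mug (328,195) is close to the spindle's end.

```bash
python3 - <<'E'
import cv2,numpy as np
a=cv2.imread("pics/top0.png")[185:255,200:310]; b=cv2.imread("pics/side0.png")[215:335,220:330]
a=cv2.resize(a,None,fx=7,fy=7,interpolation=cv2.INTER_CUBIC); cv2.imwrite("pics/ct.png",a)
b=cv2.resize(b,None,fx=5,fy=5,interpolation=cv2.INTER_CUBIC); cv2.imwrite("pics/cs.png",b)
E
```

```text
(no output)
```

View pics/ct.png

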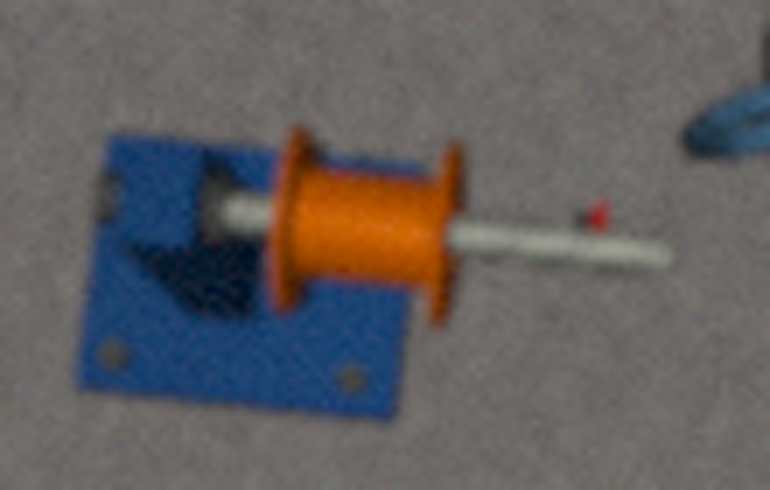

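View pics/cs.png

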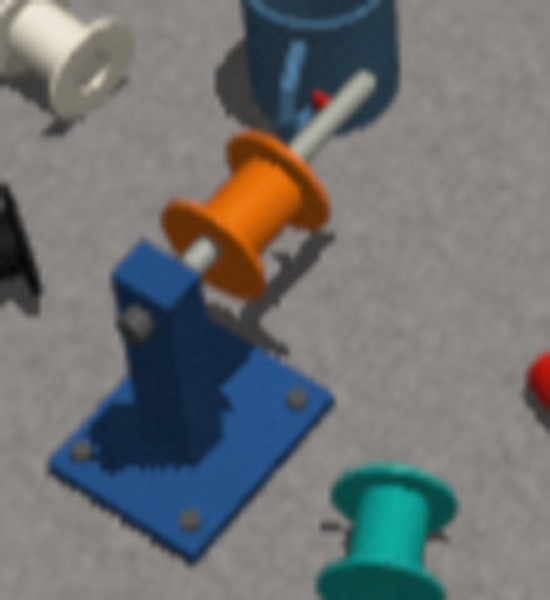

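The crops show the orange spool with flanges at top-crop x≈285 and x≈447. The spindle end is at crop (672,256) in the top view and (368,80) in the side view. The red tab is at top-crop (598,214) and side-crop (321,98), pointing sideways towards the mug side (image up). Next I triangulate.

```bash
cat > h.py <<'E'
import cv2,numpy as np,pickle
from scipy.optimize import least_squares
C={n:pickle.load(open(f"pics/{n}0.pkl","rb")) for n in("side","top")}
def proj(n,P):
    d=C[n];K=np.array([[d["fx"],0,d["cx"]],[0,d["fy"],d["cy"]],[0,0,1.]])
    return cv2.projectPoints(np.atleast_2d(np.float64(P)),d["rvec"],d["tvec"],K,None)[0][:,0]
ct=lambda u,v:np.array([200+(u+.5)/7-.5,185+(v+.5)/7-.5])
cs=lambda u,v:np.array([220+(u+.5)/5-.5,215+(v+.5)/5-.5])
def tri(a,b): # top,side
    r=least_squares(lambda P:np.r_[proj("top",P)[0]-a,proj("side",P)[0]-b],[500,0,50]); return r.x,np.sqrt(2*r.cost)
E
python3 - <<'E'
from h import *
print("end",*tri(ct(670,256),cs(367,82)))
print("tab",*tri(ct(598,213),cs(321,97)))
# axis: x,y,yaw of -x dir,z
def ax(p,s): return np.array([p[0]+s*np.cos(p[2]),p[1]+s*np.sin(p[2]),p[3]])
def res(p):
    r=[proj("top",ax(p,146))[0]-ct(671,256),proj("side",ax(p,146))[0]-cs(368,80)]
    r+=[proj("top",ax(p,6))[0]-ct(222,212)]
    r+=[proj("top",ax(p,p[4]))[0]-ct(455,234),proj("side",ax(p,p[5]))[0]-cs(300,150),proj("side",ax(p,p[6]))[0]-cs(208,250)]
    return np.concatenate(r)
r=least_squares(res,[600,150,-1.57,125,75,75,15]);p=r.x;print("clamp",p,r.fun.round(2))
d=np.array([np.cos(p[2]),np.sin(p[2]),0]);s=np.array([-d[1],d[0],0])
for ph in np.arange(-2.2,2.3,.2):
    e=[]
    for R in(11,):
        T=ax(p,120)+R*(np.cos(ph)*np.array([0,0,1])+np.sin(ph)*s)
        e+=list((proj("top",T)[0]-ct(598,215)).round(1))+list((proj("side",T)[0]-cs(321,97)).round(1))
    print(round(ph,1),np.array(e))
# spool
for nm,a,b in(("farFl",ct(452,232),None),):pass
for s0 in(46,51,56):
    q=ax(p,s0)-[0,0,5]
    print(s0,[ (proj("top",q+[*(d*k)[:2],30])[0]-[200,185])*7+3 for k in(-26,26)])
print("left dir s",s)
g=[tri(np.array(a,float),np.array(b,float)) for a,b in (((437,240),(366,181)),((497,230),(376,145)),((513,287),(424,150)),((455,301),(416,189)))]
g=[tri(np.array((475,265.)),np.array((395,167.)))]
for q in g:print("tray",q)
def onz(n,uv,z):
    return least_squares(lambda P:proj(n,[P[0],P[1],z])[0]-uv,[500,0]).x.round(0)
for uv in((437,240),(497,230),(513,287),(455,301)):print("gcorner top",onz("top",np.array(uv,float),34))
for uv in((372,145),(424,150),(416,190),(366,181)):print("gcorner side",onz("side",np.array(uv,float),34))
for uv in((352,268),(411,281),(400,340),(338,328)):print("grey",onz("top",np.array(uv,float),34))
print("mug",onz("top",np.array((329,193.)),90),"handle",onz("top",np.array((300,204.)),50),"glue",onz("top",np.array((396,214.)),110),)
E
```

```text
end [637.82679893  78.76935123 123.9322188 ] 0.19531891823751743
tab [649.93812545 100.80835521 129.03418888] 0.3437639235366548
clamp [651.59192709 223.30831021  -1.66493648 124.5899037   78.49743813
  93.83843899  24.33848157] [ 0.27  0.05 -0.19 -0.05 -0.19 -0.08 -0.01  0.1   0.13  0.12 -0.05 -0.05]
-2.2 [-1.6  9.3  5.8  6.9]
-2.0 [-1.7  9.6  6.2  6.6]
-1.8 [-1.8  9.8  6.4  6.2]
-1.6 [-1.8  9.7  6.4  5.7]
-1.4 [-1.9  9.5  6.3  5.1]
-1.2 [-1.9  9.   6.1  4.4]
-1.0 [-1.9  8.4  5.7  3.7]
-0.8 [-1.9  7.6  5.2  3. ]
-0.6 [-1.8  6.7  4.6  2.3]
-0.4 [-1.7  5.8  3.9  1.6]
-0.2 [-1.6  4.7  3.2  1.1]
0.0 [-1.5  3.7  2.4  0.6]
0.2 [-1.4  2.7  1.7  0.2]
0.4 [-1.3  1.8  1.   0. ]
0.6 [-1.2  1.1  0.4 -0.1]
0.8 [-1.1  0.4 -0.2  0. ]
1.0 [-1.  -0.  -0.6  0.2]
1.2 [-0.9 -0.3 -0.9  0.6]
1.4 [-0.8 -0.4 -1.1  1. ]
1.6 [-0.7 -0.2 -1.1  1.6]
1.8 [-0.7  0.1 -0.9  2.2]
2.0 [-0.7  0.6 -0.6  2.9]
2.2 [-0.7  1.3 -0.2  3.6]
46 [array([253.64903249, 199.08384832]), array([425.98217613, 216.19209143])]
51 [array([270.22387363, 200.72930319]), array([442.54740089, 217.83659165])]
56 [array([286.79778974, 202.37466624]), array([459.11170144, 219.48100012])]
left dir s [ 0.99557209 -0.09400116  0.        ]
tray (array([ 554.54404582, -348.07894598,   15.22615812]), np.float64(0.6885355834442947))
gcorner top [ 612. -253.]
gcorner top [ 637. -397.]
gcorner top [ 503. -428.]
gcorner top [ 470. -290.]
gcorner side [ 645. -382.]
gcorner side [ 502. -437.]
gcorner side [ 458. -275.]
gcorner side [ 594. -239.]
grey [545. -52.]
grey [ 516. -189.]
grey [ 381. -160.]
grey [408. -19.]
mug [710.   4.] handle [693.  70.] glue [ 658. -143.]
```

Plan: the clamp is at about (652,223,125) and the spindle runs along (-0.094,-0.996). The tab sits about 1.0 rad from up, towards world +x. The green tray centre is about (554,-343). With tool yaw -70.6° about z, tool x points to the clamp and tool y to the tab side.

```bash
python3 -m creep '[{"wz":-7.06},{"wz":-7.06},{"wz":-7.06},{"wz":-7.06},{"wz":-7.06},{"wz":-7.06},{"wz":-7.06},{"wz":-7.06}]' 20; python3 -m creep '[{"wz":-7.06},{"wz":-7.06},{"tx":16,"ty":10},{"tx":32,"ty":20},{"tx":32,"ty":20},{"tx":32,"ty":20},{"tx":32,"ty":20},{"tx":32,"ty":20}]'
```

```text
schema error: expected keys tx, ty, tz, wx, wy, wz, hand
schema error: expected keys tx, ty, tz, wx, wy, wz, hand
```

```bash
python3 -m creep '[{"tx":0,"ty":0,"tz":0,"wx":0,"wy":0,"wz":-7.06,"hand":0},{"tx":0,"ty":0,"tz":0,"wx":0,"wy":0,"wz":-7.06,"hand":0},{"tx":0,"ty":0,"tz":0,"wx":0,"wy":0,"wz":-7.06,"hand":0},{"tx":0,"ty":0,"tz":0,"wx":0,"wy":0,"wz":-7.06,"hand":0},{"tx":0,"ty":0,"tz":0,"wx":0,"wy":0,"wz":-7.06,"hand":0},{"tx":0,"ty":0,"tz":0,"wx":0,"wy":0,"wz":-7.06,"hand":0},{"tx":0,"ty":0,"tz":0,"wx":0,"wy":0,"wz":-7.06,"hand":0},{"tx":0,"ty":0,"tz":0,"wx":0,"wy":0,"wz":-7.06,"hand":0}]' 20
python3 -m creep '[{"tx":0,"ty":0,"tz":0,"wx":0,"wy":0,"wz":-7.06,"hand":0},{"tx":0,"ty":0,"tz":0,"wx":0,"wy":0,"wz":-7.06,"hand":0},{"tx":16,"ty":10,"tz":0,"wx":0,"wy":0,"wz":0,"hand":0},{"tx":32,"ty":20,"tz":0,"wx":0,"wy":0,"wz":0,"hand":0},{"tx":32,"ty":20,"tz":0,"wx":0,"wy":0,"wz":0,"hand":0},{"tx":32,"ty":20,"tz":0,"wx":0,"wy":0,"wz":0,"hand":0},{"tx":32,"ty":20,"tz":0,"wx":0,"wy":0,"wz":0,"hand":0},{"tx":32,"ty":20,"tz":0,"wx":0,"wy":0,"wz":0,"hand":0}]'
```

```text
t: 0.77
tcp_pos: [126.7, -509.1, 247.6]
eef_rot: [-0.001, 0.815, 0.579, 0.0]
contact_force: [0.4, -0.4, -0.2]
width: 85.3
grip_force: 0.0
t: 1.43
tcp_pos: [253.4, -343.0, 247.7]
eef_rot: [-0.0, 0.74, 0.672, 0.0]
contact_force: [1.0, -0.4, 0.3]
width: 85.2
grip_force: 0.0
```

```bash
python3 -m creep '[{"tx":32,"ty":20,"tz":0,"wx":0,"wy":0,"wz":0,"hand":0},{"tx":32,"ty":20,"tz":0,"wx":0,"wy":0,"wz":0,"hand":0},{"tx":32,"ty":20,"tz":0,"wx":0,"wy":0,"wz":0,"hand":0},{"tx":32,"ty":20,"tz":0,"wx":0,"wy":0,"wz":0,"hand":0},{"tx":32,"ty":20,"tz":0,"wx":0,"wy":0,"wz":0,"hand":0},{"tx":32,"ty":20,"tz":0,"wx":0,"wy":0,"wz":0,"hand":0},{"tx":32,"ty":20,"tz":0,"wx":0,"wy":0,"wz":0,"hand":0},{"tx":32,"ty":20,"tz":0,"wx":0,"wy":0,"wz":0,"hand":0}]'
python3 -m creep '[{"tx":32,"ty":20,"tz":0,"wx":0,"wy":0,"wz":0,"hand":0},{"tx":32,"ty":20,"tz":0,"wx":0,"wy":0,"wz":0,"hand":0},{"tx":32,"ty":20,"tz":0,"wx":0,"wy":0,"wz":0,"hand":0},{"tx":32,"ty":20,"tz":0,"wx":0,"wy":0,"wz":0,"hand":0},{"tx":32,"ty":20,"tz":0,"wx":0,"wy":0,"wz":0,"hand":0},{"tx":32,"ty":20,"tz":0,"wx":0,"wy":0,"wz":0,"hand":0},{"tx":32,"ty":20,"tz":0,"wx":0,"wy":0,"wz":0,"hand":0},{"tx":20,"ty":20,"tz":0,"wx":0,"wy":0,"wz":0,"hand":0}]'
```

```text
t: 2.1
tcp_pos: [437.0, -103.1, 247.9]
eef_rot: [-0.0, 0.74, 0.673, -0.0]
contact_force: [1.3, -0.9, -0.8]
width: 85.6
grip_force: 0.0
t: 2.77
tcp_pos: [619.2, 126.2, 247.3]
eef_rot: [-0.001, 0.739, 0.674, -0.0]
contact_force: [0.3, -0.1, 0.8]
width: 85.8
grip_force: 0.0
```

```bash
python3 -m creep '[{"tx":24,"ty":12,"tz":0,"wx":0,"wy":0,"wz":0,"hand":0},{"tx":23,"ty":11,"tz":0,"wx":0,"wy":0,"wz":0,"hand":0},{"tx":0,"ty":0,"tz":25,"wx":0,"wy":0,"wz":0,"hand":0},{"tx":0,"ty":0,"tz":25,"wx":0,"wy":0,"wz":0,"hand":0},{"tx":0,"ty":0,"tz":10,"wx":0,"wy":0,"wz":0,"hand":0},{"tx":0,"ty":0,"tz":0,"wx":0,"wy":0,"wz":0,"hand":0}]'
python3 - <<'E'
from bench import manip
import cv2,numpy as np
a=manip.get_image("top")["color"][150:270,180:340,::-1]; b=manip.get_image("side")["color"][170:330,190:340,::-1]
cv2.imwrite("pics/p1.png",np.hstack([cv2.resize(a,(533,400),interpolation=2),cv2.resize(b,(267,284),interpolation=2)[:400] if 0 else cv2.copyMakeBorder(cv2.resize(b,(267,284),interpolation=2),0,116,0,0,0)]))
cv2.imwrite("pics/p1.png",cv2.resize(b,(562,600),interpolation=2)); cv2.imwrite("pics/p1t.png",cv2.resize(a,(800,600),interpolation=2))
E
```

```text
t: 3.27
tcp_pos: [643.6, 167.1, 183.1]
eef_rot: [-0.003, 0.74, 0.673, -0.004]
contact_force: [-0.8, 1.0, 0.2]
width: 85.1
grip_force: 0.0
```

View pics/p1.png

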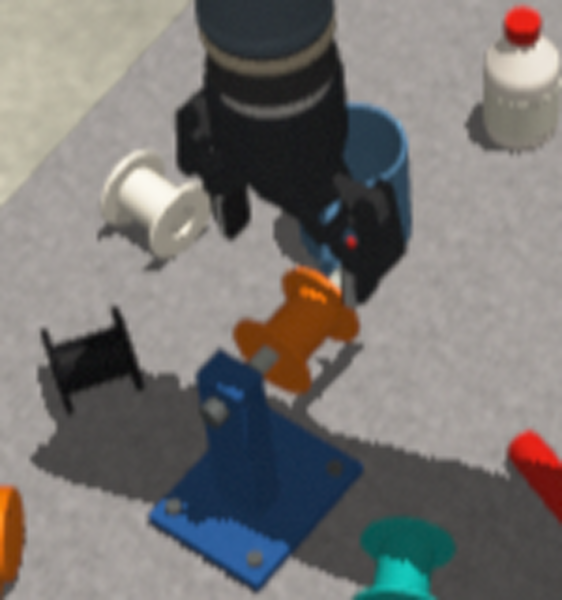

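The side crop shows the open gripper straddling above the orange spool (about 298,330), with nothing in the way. I descend now.

```bash
python3 -m creep '[{"tx":2,"ty":1,"tz":0,"wx":0,"wy":0,"wz":0,"hand":0},{"tx":0,"ty":0,"tz":10,"wx":0,"wy":0,"wz":0,"hand":0},{"tx":0,"ty":0,"tz":10,"wx":0,"wy":0,"wz":0,"hand":0},{"tx":0,"ty":0,"tz":10,"wx":0,"wy":0,"wz":0,"hand":0},{"tx":0,"ty":0,"tz":0,"wx":0,"wy":0,"wz":0,"hand":0},{"tx":0,"ty":0,"tz":0,"wx":0,"wy":0,"wz":0,"hand":0}]'
```

```text
t: 3.87
tcp_pos: [646.2, 169.1, 156.4]
eef_rot: [-0.001, 0.74, 0.673, -0.001]
contact_force: [-0.1, 0.2, 0.7]
width: 85.3
grip_force: 0.0
```

```bash
python3 -m creep '[{"tx":1,"ty":0,"tz":8,"wx":0,"wy":0,"wz":0,"hand":0},{"tx":0,"ty":0,"tz":8,"wx":0,"wy":0,"wz":0,"hand":0},{"tx":0,"ty":0,"tz":8,"wx":0,"wy":0,"wz":0,"hand":0},{"tx":0,"ty":0,"tz":8,"wx":0,"wy":0,"wz":0,"hand":0},{"tx":0,"ty":0,"tz":6,"wx":0,"wy":0,"wz":0,"hand":0},{"tx":0,"ty":0,"tz":0,"wx":0,"wy":0,"wz":0,"hand":0},{"tx":0,"ty":0,"tz":0,"wx":0,"wy":0,"wz":0,"hand":0}]'
python3 - <<'E'
from bench import manip
import cv2,numpy as np
b=manip.get_image("side")["color"][170:330,190:340,::-1];a=manip.get_image("top")["color"][150:270,180:340,::-1]
cv2.imwrite("pics/p2.png",np.hstack([cv2.resize(b,(400,427),interpolation=2),cv2.resize(a[:,:112],(400,427),interpolation=2)]))
E
```

```text
t: 4.45
tcp_pos: [646.8, 170.2, 119.3]
eef_rot: [-0.0, 0.74, 0.673, -0.001]
contact_force: [0.9, 0.7, -0.2]
width: 85.0
grip_force: 0.0
```

View pics/p2.png

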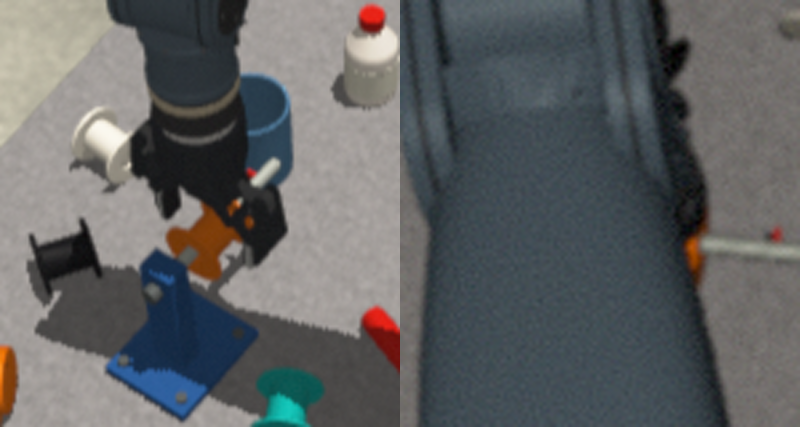

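The gripper straddles the hub between the flanges. I lower it slightly and close gently.

```bash
python3 -m creep '[{"tx":0,"ty":0,"tz":3,"wx":0,"wy":0,"wz":0,"hand":0.3},{"tx":0,"ty":0,"tz":0,"wx":0,"wy":0,"wz":0,"hand":0.4},{"tx":0,"ty":0,"tz":0,"wx":0,"wy":0,"wz":0,"hand":0.45},{"tx":0,"ty":0,"tz":0,"wx":0,"wy":0,"wz":0,"hand":0.5},{"tx":0,"ty":0,"tz":0,"wx":0,"wy":0,"wz":0,"hand":0.5}]' 20
python3 -m creep '[{"tx":0,"ty":0,"tz":0,"wx":0,"wy":0,"wz":0,"hand":0.53},{"tx":0,"ty":0,"tz":0,"wx":0,"wy":0,"wz":0,"hand":0.56},{"tx":0,"ty":0,"tz":0,"wx":0,"wy":0,"wz":0,"hand":0.6},{"tx":0,"ty":0,"tz":0,"wx":0,"wy":0,"wz":0,"hand":0.65},{"tx":0,"ty":0,"tz":0,"wx":0,"wy":0,"wz":0,"hand":0.8},{"tx":0,"ty":0,"tz":0,"wx":0,"wy":0,"wz":0,"hand":1},{"tx":0,"ty":0,"tz":0,"wx":0,"wy":0,"wz":0,"hand":1}]'
```

```text
t: 4.97
tcp_pos: [647.5, 170.3, 117.5]
eef_rot: [0.0, 0.74, 0.673, 0.0]
contact_force: [-0.7, 0.2, -0.5]
width: 42.5
grip_force: 0.0
t: 5.55
tcp_pos: [647.4, 170.3, 117.4]
eef_rot: [0.0, 0.74, 0.673, 0.0]
contact_force: [0.3, 0.2, -0.2]
width: 32.8
grip_force: 22.2
```

```bash
python3 -m creep '[{"tx":0,"ty":0,"tz":-1.5,"wx":0,"wy":0,"wz":0,"hand":1},{"tx":0,"ty":0,"tz":-1.5,"wx":0,"wy":0,"wz":0,"hand":1},{"tx":0,"ty":0,"tz":-1,"wx":0,"wy":0,"wz":0,"hand":1},{"tx":0,"ty":0,"tz":0,"wx":0,"wy":0,"wz":0,"hand":1},{"tx":0,"ty":0,"tz":0,"wx":0,"wy":0,"wz":0,"hand":1}]'
python3 - <<'E'
from bench import manip
import cv2,numpy as np
b=manip.get_image("side")["color"][200:290,230:320,::-1]
cv2.imwrite("pics/p3.png",cv2.resize(b,(600,600),interpolation=2))
s=manip.get_state();print(s["contact_force"],s["wrist_torque"],s["tcp_pos"],s["width"],s["grip_force"])
E
```

```text
t: 5.97
tcp_pos: [647.4, 170.3, 121.3]
eef_rot: [0.0, 0.74, 0.673, 0.0]
contact_force: [-0.2, -0.9, -1.5]
width: 33.6
grip_force: 22.0
[ 0.41148594 -0.21113488 -1.02546663] [-0.0336005   0.04590612 -0.00991409] [647.36119888 170.29670827 121.17980374] 33.30976951082399 22.005600947573498
```

View pics/p3.png

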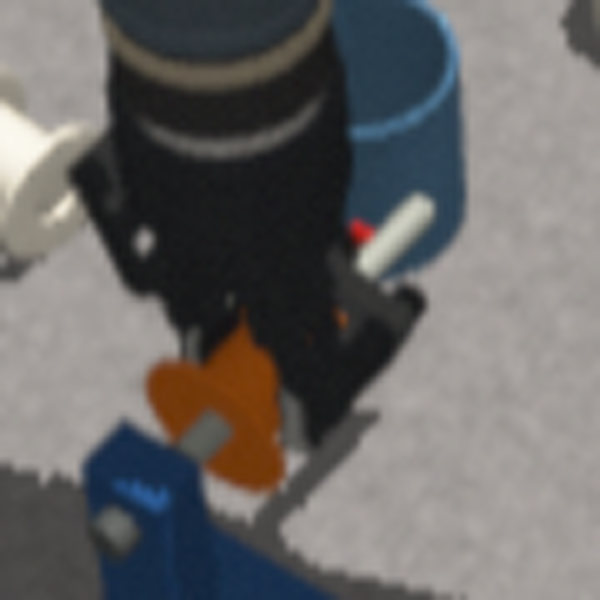

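The crop shows the spool held and lifted, with the spindle roughly centred in the bore and the tab at (362,232). I slide towards the tab, then feel sideways.

```bash
python3 -m creep '[{"tx":-4,"ty":0,"tz":-1,"wx":0,"wy":0,"wz":0,"hand":1},{"tx":-5,"ty":0,"tz":0,"wx":0,"wy":0,"wz":0,"hand":1},{"tx":-5,"ty":0,"tz":0,"wx":0,"wy":0,"wz":0,"hand":1},{"tx":-5,"ty":0,"tz":0,"wx":0,"wy":0,"wz":0,"hand":1},{"tx":-4,"ty":0,"tz":0,"wx":0,"wy":0,"wz":0,"hand":1},{"tx":-3,"ty":0,"tz":0,"wx":0,"wy":0,"wz":0,"hand":1},{"tx":0,"ty":0,"tz":0,"wx":0,"wy":0,"wz":0,"hand":1},{"tx":0,"ty":0,"tz":0,"wx":0,"wy":0,"wz":0,"hand":1}]'
python3 -m creep '[{"tx":0,"ty":1,"tz":0,"wx":0,"wy":0,"wz":0,"hand":1},{"tx":0,"ty":1,"tz":0,"wx":0,"wy":0,"wz":0,"hand":1},{"tx":0,"ty":0.5,"tz":0,"wx":0,"wy":0,"wz":0,"hand":1},{"tx":0,"ty":0,"tz":0,"wx":0,"wy":0,"wz":0,"hand":1},{"tx":0,"ty":0,"tz":0,"wx":0,"wy":0,"wz":0,"hand":1}]'
```

```text
t: 6.68
tcp_pos: [645.0, 144.1, 122.4]
eef_rot: [-0.0, 0.74, 0.673, 0.0]
contact_force: [-0.7, 0.7, -1.3]
width: 33.3
grip_force: 22.0
t: 7.1
tcp_pos: [647.5, 144.4, 122.2]
eef_rot: [-0.0, 0.74, 0.673, -0.0]
contact_force: [-0.1, 0.5, -1.5]
width: 33.2
grip_force: 22.0
```

```bash
for i in 1 2 3 4; do python3 -m creep '[{"tx":0,"ty":0.6,"tz":0,"wx":0,"wy":0,"wz":0,"hand":1},{"tx":0,"ty":0,"tz":0,"wx":0,"wy":0,"wz":0,"hand":1},{"tx":0,"ty":0,"tz":0,"wx":0,"wy":0,"wz":0,"hand":1}]' | grep -E "tcp|contact" ; done
```

```text
tcp_pos: [648.0, 144.2, 122.3]
contact_force: [-0.0, 0.2, -1.1]
tcp_pos: [648.6, 144.0, 122.3]
contact_force: [0.0, -0.4, -1.5]
tcp_pos: [649.1, 144.0, 122.3]
contact_force: [-0.2, -1.1, -1.7]
tcp_pos: [649.2, 144.0, 122.2]
contact_force: [-2.2, 0.2, -0.6]
```

Contact is at x≈649.2, so the axis is at x≈644.3. I back off to +3.6 and feel upwards.

```bash
python3 -m creep '[{"tx":0,"ty":-1.8,"tz":-1,"wx":0,"wy":0,"wz":0,"hand":1},{"tx":0,"ty":0,"tz":-0.5,"wx":0,"wy":0,"wz":0,"hand":1},{"tx":0,"ty":0,"tz":0,"wx":0,"wy":0,"wz":0,"hand":1},{"tx":0,"ty":0,"tz":0,"wx":0,"wy":0,"wz":0,"hand":1}]' | grep -E "tcp|contact"
for i in 1 2 3 4 ; do python3 -m creep '[{"tx":0,"ty":0,"tz":-0.6,"wx":0,"wy":0,"wz":0,"hand":1},{"tx":0,"ty":0,"tz":0,"wx":0,"wy":0,"wz":0,"hand":1},{"tx":0,"ty":0,"tz":0,"wx":0,"wy":0,"wz":0,"hand":1}]' | grep -E "tcp|contact" ; done
```

```text
tcp_pos: [648.4, 144.1, 124.1]
contact_force: [0.2, 0.4, -1.4]
tcp_pos: [648.2, 144.1, 124.5]
contact_force: [0.6, -0.7, -0.9]
tcp_pos: [648.1, 144.1, 125.1]
contact_force: [0.6, 0.1, -1.7]
tcp_pos: [648.0, 144.1, 125.6]
contact_force: [-0.4, -0.3, -1.3]
tcp_pos: [647.8, 144.1, 126.0]
contact_force: [-0.6, 0.3, -1.5]
```

```bash
for i in 1 2 3 4 ; do python3 -m creep '[{"tx":0,"ty":0,"tz":-0.6,"wx":0,"wy":0,"wz":0,"hand":1},{"tx":0,"ty":0,"tz":0,"wx":0,"wy":0,"wz":0,"hand":1},{"tx":0,"ty":0,"tz":0,"wx":0,"wy":0,"wz":0,"hand":1}]' | grep -E "tcp|contact" ; done
```

```text
tcp_pos: [647.5, 144.1, 126.3]
contact_force: [-1.3, 0.9, -3.2]
tcp_pos: [647.3, 144.1, 126.5]
contact_force: [-1.9, 0.5, -5.3]
tcp_pos: [647.1, 144.1, 126.8]
contact_force: [-2.5, 0.7, -6.9]
tcp_pos: [646.9, 144.1, 127.1]
contact_force: [-2.4, 0.3, -11.5]
```

Contact starts at z≈126.1, so the axis in TCP terms is at about (644.3, 122.5). I go to +3.6 sideways and +2.3 up, then pull lightly.

```bash
python3 -m creep '[{"tx":0,"ty":0,"tz":1.5,"wx":0,"wy":0,"wz":0,"hand":1},{"tx":0,"ty":0,"tz":1.5,"wx":0,"wy":0,"wz":0,"hand":1},{"tx":0,"ty":0.5,"tz":0,"wx":0,"wy":0,"wz":0,"hand":1},{"tx":0,"ty":0,"tz":0,"wx":0,"wy":0,"wz":0,"hand":1},{"tx":0,"ty":0,"tz":0,"wx":0,"wy":0,"wz":0,"hand":1}]' | grep -E "tcp|contact"
python3 -m creep '[{"tx":-2,"ty":0,"tz":0,"wx":0,"wy":0,"wz":0,"hand":1},{"tx":-2,"ty":0,"tz":0,"wx":0,"wy":0,"wz":0,"hand":1},{"tx":-2,"ty":0,"tz":0,"wx":0,"wy":0,"wz":0,"hand":1},{"tx":0,"ty":0,"tz":0,"wx":0,"wy":0,"wz":0,"hand":1},{"tx":0,"ty":0,"tz":0,"wx":0,"wy":0,"wz":0,"hand":1}]' | grep -E "tcp|contact"
```

```text
tcp_pos: [647.5, 144.2, 126.5]
contact_force: [-6.4, 1.0, -4.6]
tcp_pos: [647.2, 139.6, 126.3]
contact_force: [-4.9, 3.8, -6.9]
```

```bash
for i in 1 2 3; do python3 -m creep '[{"tx":0,"ty":0,"tz":0.5,"wx":0,"wy":0,"wz":0,"hand":1},{"tx":0,"ty":0,"tz":0,"wx":0,"wy":0,"wz":0,"hand":1},{"tx":0,"ty":0,"tz":0,"wx":0,"wy":0,"wz":0,"hand":1}]' | grep -E "tcp|rot|contact|width"; done; python3 -c "
from bench import manip;print(manip.get_state()['wrist_torque'])"
```

```text
tcp_pos: [647.3, 139.5, 126.2]
eef_rot: [-0.001, 0.739, 0.673, 0.001]
contact_force: [-5.2, 3.0, -6.5]
width: 33.9
tcp_pos: [647.4, 139.4, 126.1]
eef_rot: [-0.001, 0.739, 0.673, 0.001]
contact_force: [-5.3, 2.5, -4.6]
width: 33.3
tcp_pos: [647.6, 139.2, 125.8]
eef_rot: [-0.001, 0.74, 0.673, 0.001]
contact_force: [-4.7, 2.7, -4.4]
width: 32.9
[ 0.46963873  1.13189955 -0.01944471]
```

```bash
for i in 1 2; do python3 -m creep '[{"tx":0,"ty":0,"tz":0,"wx":0,"wy":0,"wz":0,"hand":1},{"tx":0,"ty":0,"tz":0,"wx":0,"wy":0,"wz":0,"hand":1},{"tx":0,"ty":0,"tz":0,"wx":0,"wy":0,"wz":0,"hand":1},{"tx":0,"ty":0,"tz":0,"wx":0,"wy":0,"wz":0,"hand":1},{"tx":0,"ty":0,"tz":0,"wx":0,"wy":0,"wz":0,"hand":1},{"tx":0,"ty":0,"tz":0,"wx":0,"wy":0,"wz":0,"hand":1}]' | grep -E "tcp|contact|t:"; done
```

```text
t: 12.52
tcp_pos: [647.6, 139.2, 125.8]
eef_rot: [-0.001, 0.74, 0.673, 0.001]
contact_force: [-5.7, 2.4, -4.6]
t: 13.02
tcp_pos: [647.6, 139.2, 125.8]
eef_rot: [-0.001, 0.74, 0.673, 0.001]
contact_force: [-4.8, 2.3, -4.9]
```

Steady contact: the spool sits 5 mm off the axis at about 0.9 rad, as intended. I relax the radial load a little, then continue pulling.

```bash
python3 -m creep '[{"tx":0,"ty":-0.8,"tz":0.8,"wx":0,"wy":0,"wz":0,"hand":1},{"tx":0,"ty":0,"tz":0,"wx":0,"wy":0,"wz":0,"hand":1},{"tx":0,"ty":0,"tz":0,"wx":0,"wy":0,"wz":0,"hand":1}]' | grep -E "tcp|contact|t:"
for i in 1 2 3; do python3 -m creep '[{"tx":-1.5,"ty":0,"tz":0,"wx":0,"wy":0,"wz":0,"hand":1},{"tx":0,"ty":0,"tz":0,"wx":0,"wy":0,"wz":0,"hand":1},{"tx":0,"ty":0,"tz":0,"wx":0,"wy":0,"wz":0,"hand":1}]' | grep -E "tcp|contact"; done
```

```text
t: 13.27
tcp_pos: [648.1, 138.6, 125.2]
eef_rot: [0.001, 0.74, 0.673, 0.001]
contact_force: [-2.9, 1.3, -2.1]
tcp_pos: [648.1, 136.3, 124.5]
contact_force: [-1.8, 0.4, -0.5]
tcp_pos: [647.9, 134.6, 123.9]
contact_force: [-0.0, -0.1, -0.6]
tcp_pos: [647.1, 133.4, 123.5]
contact_force: [0.6, 0.2, -0.9]
```

```bash
for i in 1 2; do python3 -m creep '[{"tx":0,"ty":0,"tz":-0.4,"wx":0,"wy":0,"wz":0,"hand":1},{"tx":0,"ty":0,"tz":0,"wx":0,"wy":0,"wz":0,"hand":1},{"tx":0,"ty":0,"tz":0,"wx":0,"wy":0,"wz":0,"hand":1},{"tx":0,"ty":0,"tz":0,"wx":0,"wy":0,"wz":0,"hand":1}]' | grep -E "tcp|contact"; done
```

```text
tcp_pos: [646.8, 133.7, 123.7]
contact_force: [-0.5, 0.1, -1.1]
tcp_pos: [646.7, 133.7, 124.1]
contact_force: [-0.3, 0.2, -0.5]
```

Free again. A final trim up of 0.6 and sideways 0.3, then I pull in small steps.

```bash
python3 -m creep '[{"tx":0,"ty":0.3,"tz":-0.6,"wx":0,"wy":0,"wz":0,"hand":1},{"tx":0,"ty":0,"tz":0,"wx":0,"wy":0,"wz":0,"hand":1},{"tx":0,"ty":0,"tz":0,"wx":0,"wy":0,"wz":0,"hand":1}]' | grep -E "tcp|contact"
for i in 1 2 3 4 5; do python3 -m creep '[{"tx":-1,"ty":0,"tz":0,"wx":0,"wy":0,"wz":0,"hand":1},{"tx":0,"ty":0,"tz":0,"wx":0,"wy":0,"wz":0,"hand":1},{"tx":0,"ty":0,"tz":0,"wx":0,"wy":0,"wz":0,"hand":1}]' | grep -E "tcp|contact"; done
```

```text
tcp_pos: [647.1, 133.7, 124.8]
contact_force: [-0.5, 0.2, -1.7]
tcp_pos: [646.9, 132.6, 124.7]
contact_force: [0.0, 0.3, -1.6]
tcp_pos: [646.8, 131.6, 124.7]
contact_force: [-0.2, -0.5, -0.7]
tcp_pos: [646.7, 130.6, 124.7]
contact_force: [0.5, 1.3, -1.2]
tcp_pos: [646.7, 129.6, 124.7]
contact_force: [-0.1, -0.4, -0.5]
tcp_pos: [646.6, 128.6, 124.7]
contact_force: [0.3, 0.2, -0.2]
```

```bash
for i in 1 2 3 4 5 6; do python3 -m creep '[{"tx":-1,"ty":0,"tz":0,"wx":0,"wy":0,"wz":0,"hand":1},{"tx":-1,"ty":0,"tz":0,"wx":0,"wy":0,"wz":0,"hand":1},{"tx":0,"ty":0,"tz":0,"wx":0,"wy":0,"wz":0,"hand":1}]' | grep -E "tcp|contact"; done
```

```text
tcp_pos: [646.4, 126.5, 124.7]
contact_force: [0.2, -0.6, -2.1]
tcp_pos: [646.2, 124.5, 124.7]
contact_force: [-0.7, -0.0, -1.0]
tcp_pos: [646.0, 122.5, 124.7]
contact_force: [0.4, -0.1, -1.0]
tcp_pos: [645.8, 120.5, 124.7]
contact_force: [0.9, -0.2, -0.5]
tcp_pos: [645.6, 118.5, 124.7]
contact_force: [0.5, -0.1, -1.0]
tcp_pos: [645.4, 116.5, 124.7]
contact_force: [0.3, -0.0, -2.9]
```

The tab is inside the bore with no resistance, so I continue.

```bash
for i in 1 2 3 4 5; do python3 -m creep '[{"tx":-1.5,"ty":0,"tz":0,"wx":0,"wy":0,"wz":0,"hand":1},{"tx":-1.5,"ty":0,"tz":0,"wx":0,"wy":0,"wz":0,"hand":1},{"tx":-1,"ty":0,"tz":0,"wx":0,"wy":0,"wz":0,"hand":1},{"tx":0,"ty":0,"tz":0,"wx":0,"wy":0,"wz":0,"hand":1}]' | grep -E "tcp|contact"; done
```

```text
tcp_pos: [645.0, 112.4, 124.7]
contact_force: [-0.0, -0.6, -2.2]
tcp_pos: [644.6, 108.5, 124.7]
contact_force: [0.6, 0.1, -1.4]
tcp_pos: [644.3, 104.5, 124.7]
contact_force: [2.0, -0.8, -2.2]
tcp_pos: [643.9, 100.5, 124.7]
contact_force: [0.6, -0.2, -1.6]
tcp_pos: [643.5, 96.5, 124.7]
contact_force: [0.1, -0.5, -1.4]
```

```bash
for i in 1 2 3 4 5 6 7 8; do python3 -m creep '[{"tx":-1.5,"ty":0,"tz":0,"wx":0,"wy":0,"wz":0,"hand":1},{"tx":-1.5,"ty":0,"tz":0,"wx":0,"wy":0,"wz":0,"hand":1},{"tx":-1,"ty":0,"tz":0,"wx":0,"wy":0,"wz":0,"hand":1},{"tx":0,"ty":0,"tz":0,"wx":0,"wy":0,"wz":0,"hand":1}]' | grep -E "tcp|contact"; done
```

```text
tcp_pos: [643.1, 92.5, 124.8]
contact_force: [1.1, 0.6, -1.6]
tcp_pos: [642.7, 88.6, 124.7]
contact_force: [1.4, -0.3, -2.4]
tcp_pos: [642.4, 84.5, 124.7]
contact_force: [1.3, -0.2, -2.0]
tcp_pos: [642.0, 80.6, 124.7]
contact_force: [0.9, 0.1, -1.3]
tcp_pos: [641.5, 76.6, 124.8]
contact_force: [0.7, -0.9, -1.4]
tcp_pos: [641.2, 72.6, 124.7]
contact_force: [-0.0, -0.0, -0.2]
tcp_pos: [640.9, 68.7, 124.7]
contact_force: [-0.2, -0.7, -1.0]
tcp_pos: [640.5, 64.7, 124.7]
contact_force: [-0.0, 0.5, -1.3]
```

```bash
for i in 1 2 3; do python3 -m creep '[{"tx":-2,"ty":0,"tz":0,"wx":0,"wy":0,"wz":0,"hand":1},{"tx":-2,"ty":0,"tz":0,"wx":0,"wy":0,"wz":0,"hand":1},{"tx":-2,"ty":0,"tz":0,"wx":0,"wy":0,"wz":0,"hand":1},{"tx":-2,"ty":0,"tz":0,"wx":0,"wy":0,"wz":0,"hand":1},{"tx":-2,"ty":0,"tz":0,"wx":0,"wy":0,"wz":0,"hand":1},{"tx":-2,"ty":0,"tz":0,"wx":0,"wy":0,"wz":0,"hand":1}]' | grep -E "t:|tcp|contact"; done
```

```text
t: 22.52
tcp_pos: [639.3, 52.8, 124.7]
eef_rot: [0.0, 0.74, 0.673, -0.0]
contact_force: [0.5, 0.4, -1.6]
t: 23.02
tcp_pos: [638.2, 40.9, 124.7]
eef_rot: [0.0, 0.74, 0.673, 0.0]
contact_force: [0.6, -0.1, -1.1]
t: 23.52
tcp_pos: [637.1, 28.9, 124.7]
eef_rot: [0.0, 0.74, 0.673, -0.0]
contact_force: [-0.7, -0.5, -0.8]
```

Off the spindle (s≈195 mm). I lift and carry it to the green tray.

```bash
python3 -m creep '[{"tx":-2,"ty":0,"tz":-5,"wx":0,"wy":0,"wz":0,"hand":1},{"tx":-2,"ty":0,"tz":-10,"wx":0,"wy":0,"wz":0,"hand":1},{"tx":-2,"ty":0,"tz":-15,"wx":0,"wy":0,"wz":0,"hand":1},{"tx":-2,"ty":0,"tz":-15,"wx":0,"wy":0,"wz":0,"hand":1},{"tx":-5,"ty":0,"tz":-10,"wx":0,"wy":0,"wz":0,"hand":1},{"tx":-10,"ty":-1,"tz":-5,"wx":0,"wy":0,"wz":0,"hand":1},{"tx":-15,"ty":-2,"tz":0,"wx":0,"wy":0,"wz":0,"hand":1},{"tx":-20,"ty":-3,"tz":0,"wx":0,"wy":0,"wz":0,"hand":1}]' 30
python3 -m creep '[{"tx":-20,"ty":-3,"tz":0,"wx":0,"wy":0,"wz":0,"hand":1},{"tx":-20,"ty":-3,"tz":0,"wx":0,"wy":0,"wz":0,"hand":1},{"tx":-20,"ty":-3,"tz":0,"wx":0,"wy":0,"wz":0,"hand":1},{"tx":-20,"ty":-3,"tz":0,"wx":0,"wy":0,"wz":0,"hand":1},{"tx":-20,"ty":-3,"tz":0,"wx":0,"wy":0,"wz":0,"hand":1},{"tx":-20,"ty":-3,"tz":0,"wx":0,"wy":0,"wz":0,"hand":1},{"tx":-20,"ty":-3,"tz":0,"wx":0,"wy":0,"wz":0,"hand":1},{"tx":-20,"ty":-3,"tz":0,"wx":0,"wy":0,"wz":0,"hand":1}]'
python3 -m creep '[{"tx":-20,"ty":-3,"tz":0,"wx":0,"wy":0,"wz":0,"hand":1},{"tx":-20,"ty":-3,"tz":0,"wx":0,"wy":0,"wz":0,"hand":1},{"tx":-20,"ty":-3,"tz":0,"wx":0,"wy":0,"wz":0,"hand":1},{"tx":-20,"ty":-3,"tz":0,"wx":0,"wy":0,"wz":0,"hand":1},{"tx":-20,"ty":-3,"tz":0,"wx":0,"wy":0,"wz":0,"hand":1},{"tx":-20,"ty":-2,"tz":0,"wx":0,"wy":0,"wz":0,"hand":1},{"tx":-20,"ty":0,"tz":0,"wx":0,"wy":0,"wz":0,"hand":1},{"tx":0,"ty":0,"tz":0,"wx":0,"wy":0,"wz":0,"hand":1}]'
```

```text
t: 24.18
tcp_pos: [625.7, -28.7, 185.1]
eef_rot: [0.0, 0.739, 0.673, 0.0]
contact_force: [0.1, 0.1, -1.4]
width: 33.0
grip_force: 33.2
t: 24.85
tcp_pos: [585.0, -187.2, 183.6]
eef_rot: [-0.001, 0.74, 0.672, -0.001]
contact_force: [-0.0, 0.5, -0.4]
width: 33.4
grip_force: 33.2
t: 25.52
tcp_pos: [554.0, -327.7, 183.2]
eef_rot: [-0.0, 0.742, 0.671, -0.001]
contact_force: [-1.7, 0.3, -1.2]
width: 33.0
grip_force: 33.2
```

```bash
python3 -m creep '[{"tx":-10,"ty":0,"tz":15,"wx":0,"wy":0,"wz":0,"hand":1},{"tx":0,"ty":0,"tz":20,"wx":0,"wy":0,"wz":0,"hand":1},{"tx":0,"ty":0,"tz":20,"wx":0,"wy":0,"wz":0,"hand":1},{"tx":0,"ty":0,"tz":20,"wx":0,"wy":0,"wz":0,"hand":1},{"tx":0,"ty":0,"tz":20,"wx":0,"wy":0,"wz":0,"hand":1},{"tx":0,"ty":0,"tz":12,"wx":0,"wy":0,"wz":0,"hand":1},{"tx":0,"ty":0,"tz":0,"wx":0,"wy":0,"wz":0,"hand":1},{"tx":0,"ty":0,"tz":0,"wx":0,"wy":0,"wz":0,"hand":1}]'
python3 - <<'E'
from bench import manip
import cv2,numpy as np
a=manip.get_image("top")["color"][190:340,400:550,::-1]; b=manip.get_image("side")["color"][90:240,320:470,::-1]
cv2.imwrite("pics/p4.png",np.hstack([cv2.resize(x,(400,400),interpolation=2) for x in(a,b)]))
E
```

```text
t: 26.18
tcp_pos: [554.3, -332.4, 76.6]
eef_rot: [-0.001, 0.74, 0.673, -0.0]
contact_force: [0.3, -0.4, 0.1]
width: 32.7
grip_force: 33.1
```

View pics/p4.png

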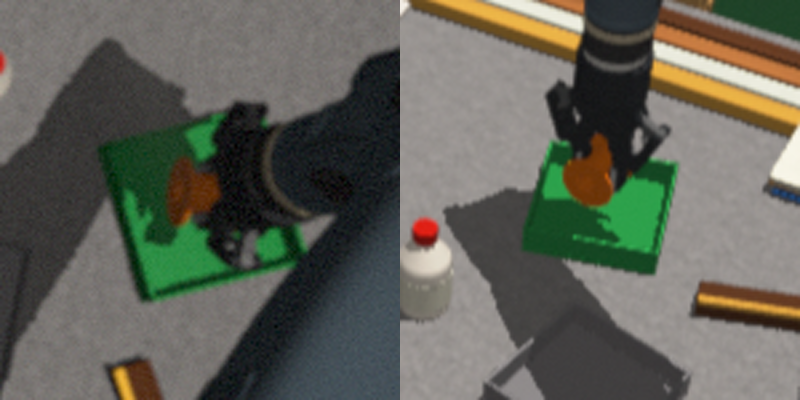

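The spool is held over the tray's middle in both views (top crop 192,190; side crop 588,180). I lower it and feel for the floor.

```bash
python3 -m creep '[{"tx":-3,"ty":0,"tz":10,"wx":0,"wy":0,"wz":0,"hand":1},{"tx":-3,"ty":0,"tz":10,"wx":0,"wy":0,"wz":0,"hand":1},{"tx":0,"ty":0,"tz":8,"wx":0,"wy":0,"wz":0,"hand":1},{"tx":0,"ty":0,"tz":6,"wx":0,"wy":0,"wz":0,"hand":1},{"tx":0,"ty":0,"tz":3,"wx":0,"wy":0,"wz":0,"hand":1},{"tx":0,"ty":0,"tz":0,"wx":0,"wy":0,"wz":0,"hand":1},{"tx":0,"ty":0,"tz":0,"wx":0,"wy":0,"wz":0,"hand":1}]'
for i in 1 2 3 4; do python3 -m creep '[{"tx":0,"ty":0,"tz":1,"wx":0,"wy":0,"wz":0,"hand":1},{"tx":0,"ty":0,"tz":0,"wx":0,"wy":0,"wz":0,"hand":1},{"tx":0,"ty":0,"tz":0,"wx":0,"wy":0,"wz":0,"hand":1}]' | grep -E "tcp|contact"; done
```

```text
t: 26.87
tcp_pos: [554.6, -338.5, 40.2]
eef_rot: [-0.0, 0.74, 0.673, -0.0]
contact_force: [-0.3, 0.2, -1.1]
width: 33.2
grip_force: 33.2
tcp_pos: [555.2, -338.9, 40.3]
contact_force: [0.8, -0.3, -2.0]
tcp_pos: [554.9, -338.7, 38.8]
contact_force: [-0.0, 1.1, -1.6]
tcp_pos: [554.8, -338.7, 37.6]
contact_force: [-0.2, 0.3, -1.4]
tcp_pos: [554.8, -338.7, 36.6]
contact_force: [-0.7, -0.9, -0.7]
```

```bash
for i in 1 2 3 4 5 6; do python3 -m creep '[{"tx":0,"ty":0,"tz":1,"wx":0,"wy":0,"wz":0,"hand":1},{"tx":0,"ty":0,"tz":0,"wx":0,"wy":0,"wz":0,"hand":1},{"tx":0,"ty":0,"tz":0,"wx":0,"wy":0,"wz":0,"hand":1}]' | grep -E "tcp|contact"; done
```

```text
tcp_pos: [554.8, -338.7, 35.6]
contact_force: [-0.1, -0.1, -1.5]
tcp_pos: [554.8, -338.7, 34.6]
contact_force: [0.3, 0.5, -1.0]
tcp_pos: [554.8, -338.7, 33.6]
contact_force: [0.0, -0.2, -1.4]
tcp_pos: [554.8, -338.7, 32.6]
contact_force: [0.9, 0.6, -2.1]
tcp_pos: [554.8, -338.7, 31.6]
contact_force: [-0.6, 0.3, -1.2]
tcp_pos: [555.0, -338.8, 30.8]
contact_force: [0.8, -1.0, -0.9]
```

```bash
for i in 1 2 3; do python3 -m creep '[{"tx":0,"ty":0,"tz":0.7,"wx":0,"wy":0,"wz":0,"hand":1},{"tx":0,"ty":0,"tz":0,"wx":0,"wy":0,"wz":0,"hand":1},{"tx":0,"ty":0,"tz":0,"wx":0,"wy":0,"wz":0,"hand":1}]' | grep -E "tcp|contact"; done
```

```text
tcp_pos: [555.1, -338.8, 30.8]
contact_force: [-1.2, 0.4, 3.5]
tcp_pos: [555.1, -338.9, 30.7]
contact_force: [-1.4, 0.6, 6.1]
tcp_pos: [555.1, -338.9, 30.7]
contact_force: [-3.3, 1.9, 9.0]
```

Firm on the floor. I ease the pressure, then open.

```bash
python3 -m creep '[{"tx":0,"ty":0,"tz":-0.7,"wx":0,"wy":0,"wz":0,"hand":1},{"tx":0,"ty":0,"tz":-0.4,"wx":0,"wy":0,"wz":0,"hand":1},{"tx":0,"ty":0,"tz":0,"wx":0,"wy":0,"wz":0,"hand":1},{"tx":0,"ty":0,"tz":0,"wx":0,"wy":0,"wz":0,"hand":1}]' 20
python3 -m creep '[{"tx":0,"ty":0,"tz":0,"wx":0,"wy":0,"wz":0,"hand":0.55},{"tx":0,"ty":0,"tz":0,"wx":0,"wy":0,"wz":0,"hand":0.45},{"tx":0,"ty":0,"tz":0,"wx":0,"wy":0,"wz":0,"hand":0.35},{"tx":0,"ty":0,"tz":0,"wx":0,"wy":0,"wz":0,"hand":0.3},{"tx":0,"ty":0,"tz":0,"wx":0,"wy":0,"wz":0,"hand":0.3},{"tx":0,"ty":0,"tz":0,"wx":0,"wy":0,"wz":0,"hand":0.3}]'
```

```text
t: 30.45
tcp_pos: [555.1, -338.9, 30.7]
eef_rot: [0.0, 0.74, 0.673, 0.0]
contact_force: [-1.7, 1.6, 6.0]
width: 33.4
grip_force: 34.0
t: 30.95
tcp_pos: [554.8, -338.7, 29.3]
eef_rot: [-0.0, 0.74, 0.673, -0.0]
contact_force: [0.3, -1.1, 0.3]
width: 59.5
grip_force: 0.0
```

```bash
python3 -m creep '[{"tx":0,"ty":0,"tz":-5,"wx":0,"wy":0,"wz":0,"hand":0.3},{"tx":0,"ty":0,"tz":-10,"wx":0,"wy":0,"wz":0,"hand":0.3},{"tx":0,"ty":0,"tz":-20,"wx":0,"wy":0,"wz":0,"hand":0.3},{"tx":0,"ty":0,"tz":-25,"wx":0,"wy":0,"wz":0,"hand":0.3},{"tx":0,"ty":0,"tz":-25,"wx":0,"wy":0,"wz":0,"hand":0.3},{"tx":0,"ty":0,"tz":-25,"wx":0,"wy":0,"wz":0,"hand":0.3},{"tx":0,"ty":0,"tz":-25,"wx":0,"wy":0,"wz":0,"hand":0.3},{"tx":0,"ty":0,"tz":0,"wx":0,"wy":0,"wz":0,"hand":0.3}]'
python3 -m creep '[{"tx":0,"ty":0,"tz":0,"wx":0,"wy":0,"wz":0,"hand":0.3},{"tx":0,"ty":0,"tz":0,"wx":0,"wy":0,"wz":0,"hand":0.3},{"tx":0,"ty":0,"tz":0,"wx":0,"wy":0,"wz":0,"hand":0.3},{"tx":0,"ty":0,"tz":0,"wx":0,"wy":0,"wz":0,"hand":0.3}]'
python3 - <<'E'
from bench import manip
import cv2
cv2.imwrite("pics/p5.png",cv2.resize(manip.get_image("side")["color"][90:290,220:470,::-1],(750,600),interpolation=2))
E
```

```text
t: 31.62
tcp_pos: [557.8, -340.9, 173.5]
eef_rot: [0.006, 0.74, 0.673, 0.001]
contact_force: [-0.1, -0.8, 0.7]
width: 59.7
grip_force: 0.0
t: 31.95
tcp_pos: [554.0, -338.1, 162.7]
eef_rot: [-0.002, 0.74, 0.673, -0.0]
contact_force: [-1.0, -0.5, -0.7]
width: 59.8
grip_force: 0.0
```

View pics/p5.png

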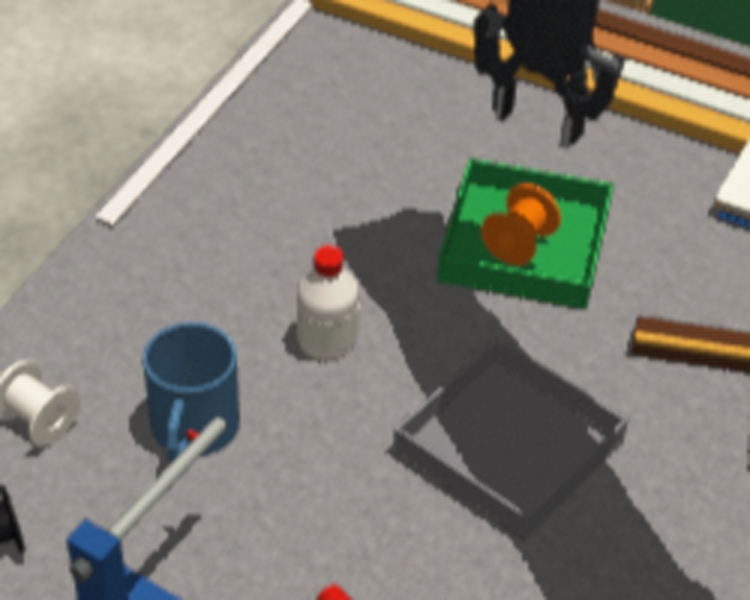

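The spool lies in the green tray at (520,225) on both rims, the spindle is empty, and the gripper is clear.

```bash
python3 -c "
from bench import manip;print(manip.sign_off())"
```

```text
the job is handed in; nothing more can be done
None
```

The orange spool is off the spindle and lying at rest on the green tray's floor, with the gripper clear, and the job is handed in at about 32 s of the allowed 72 s; sign-off returned no verdict.

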